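Set the dish lid on the coin cup, half-way to its lock, and hold it

TASK

Carry the small steel dish lid level, with the blue nazar bead lying in it, to the coin cup on the turntable, and drop its two lugs through the cup's two slots until its shoulder sits on the rim. Then twist it clockwise (seen from above) against the spring so that its blue stripes point at the yellow marks, half-way to the red lock marks, and finish with the gripper still holding it there so that I can fit the retaining screw. Never let it turn as far as the lock, keep the bead in the dish, and leave the amber bead loops and the doorbell button where they are.

Things in the scene. Friction and masses are not known exactly. Their poses are not given: they have to be found in the camera images.
- lid: Open round stainless dish, outside diameter 60 mm, on a neck of diameter 40 mm; about 0.16 kg, stiff. Stands on the ledge. Origin: centre of the neck's underside, z up. Above the origin: shoulder (dish underside) 13 mm, dish floor 18 mm, rim 53 mm. Two lugs at its foot along its own +x and -x, each marked by a blue stripe on wall and rim; half a turn about z leaves it the same.
- lid_grip (a point): On the lid's axis, 40 mm above its origin. Grip here across the outside of the dish (60 mm) from above at any yaw, 20 to 40 N: with the TCP here the fingertips stay 8 mm clear of the cup's rim when the lid is home. Lid's axes.
- lid_lug (a point): Outer end of the brass lug on the lid's +x side, 27 mm from the axis; the other is on the -x side. Lugs are 13 mm wide and span heights 0 to 5 mm above the lid's origin. Lid's axes.
- nazar: Blue glass nazar bead, a disc of diameter 26 mm and 9 mm thick, 15 g, lying loose on the dish floor inside the lid. Origin: centre of its underside. It must stay in the dish.
- turntable: White plastic turntable with a grey top, diameter 300 mm, top 30 mm above the ledge, braked: it does not move or turn. Origin: centre of its underside. The coin cup is screwed down on it 70 mm from its centre along its own +x.
- coin_cup: Stainless coin cup fixed to the turntable, outside diameter 88 mm, 60 mm high. Origin: centre of its underside (30 mm above the ledge), z up; its x is the turntable's x. When the lid is home its shoulder rests on the rim and its origin is 47 mm above the cup's origin; with the lugs not in the slots it stops 13 mm higher.
- cup_mouth (a point): Centre of the cup's mouth, on the top of its 5 mm thick rim (90 mm above the ledge), cup's axes. Round hole of diameter 44 mm with two slots 22 mm wide, out to 30 mm from the axis along the cup's +x and -x (black marks). The lid goes in with its lugs over the slots, within 10 degrees, either way round. Anticlockwise turning is stopped at about 12 degrees.
- cup_half (a point): Yellow half-way mark on the rim, 38 mm from the axis and 40 degrees clockwise (seen from above) from the cup's +x slot; a second one lies across the mouth. The red lock marks lie at 80 degrees. Under the rim the lid turns clockwise with up to 3 mm of vertical play.
- catch (a joint): Sprung catch in the cup, rad, 0 at rest. The lugs meet its brass dogs when the lid is turned about 10 degrees clockwise from the slots and then push it 1 rad per rad: about 0.52 with the stripes at the yellow marks; 1.1 or more counts as locked. The spring pushes back with 0.06 to 0.17 N m, so a lid let go turns back.
- loop_a: Amber resin bead loop, a stiff flat ring of outside diameter 76 mm, 12 mm high, lying on the turntable. Origin: centre of its underside. Leave alone.
- loop_b: A like amber bead loop on the turntable. Origin: centre of its underside. Leave alone.
- loop_c: A like amber bead loop lying on the white ledge. Origin: centre of its underside. Leave alone.
- bell_button: Chrome spare doorbell button, diameter 42 mm, 14 mm high, on the turntable. Origin: centre of its underside. Leave alone.
Mind the look-alikes: they are no part of the job. Of the things that look like the lid, take the one that is farthest from the robot's base at the start.

How it is judged:
On the way, in this order (a step that is already met when the one before it is completed fails the run):
1. the lid is lifted off the ledge, level, with the bead in it (height (world z) of lid above 0.03 m and angle between lid's own z axis and vertical below 0.26 rad and horizontal distance between nazar and lid below 0.03 m and z of nazar in the frame of lid between 0.01 and 0.05 m), for 0.2 s.
2. the lid is home in the cup, its lugs dropped through the slots (horizontal distance between lid and coin_cup below 0.005 m and z of lid in the frame of coin_cup below 0.0505 m and angle between lid's own z axis and vertical below 0.12 rad and angle between the x axis of lid and the x axis of coin_cup, either way round below 0.26 rad), for 0.1 s.
At the end, for the whole second after the job is handed in: The lid is home on the cup (5 mm off axis, 3.5 mm in height, 7 degrees of tilt), turned clockwise 40 degrees within 10 from the slots, pushing the catch (0.2 to 0.8 rad), at rest, gripped with over 2 N; bead in the dish; loops and button within 20 mm of their starts (horizontal distance between lid and coin_cup below 0.005 m and z of lid in the frame of coin_cup below 0.0505 m and angle between lid's own z axis and vertical below 0.12 rad and angle between the x axis of lid and the x axis of coin_cup, either way round between 0.52 and 0.88 rad and value of joint catch between 0.2 and 0.8 rad and contact force between the fingers and lid above 2 N and angular speed of lid below 0.15 rad/s and horizontal distance between nazar and lid below 0.03 m and z of nazar in the frame of lid between 0.01 and 0.05 m and distance of each of loop_a, loop_b, loop_c, bell_button from where it was at the start of the episode below 0.02 m); the arm keeps its last pose, push and grip.
It fails at once if the lid is tipped more than 20 degrees (angle between lid's own z axis and vertical above 0.35 rad).
It fails at once if the bead leaves the dish (horizontal distance between nazar and lid above 0.04 m or z of nazar in the frame of lid above 0.07 m).
It fails at once if the lid is turned as far as the lock (value of joint catch above 1.1 rad).
It fails at once if a bead loop or the doorbell button is disturbed (distance of any of loop_a, loop_b, loop_c, bell_button from where it was at the start of the episode above 0.02 m).
It also fails if it takes over 42 s, if anything falls off the work surface, if the arm or the gripper's body presses on something with over 40 N, if the wrist force passes 120 N, or if a joint passes its speed limit or range.

ROBOT

A 6-joint arm with a two-finger parallel gripper is mounted at the origin on the work surface. World frame = base frame: x ahead of the robot, y to its left, z up, the work surface at z = 0. Lengths are in m, angles in rad, forces in N, time in s.
With the tool pointing down it reaches from about 0.3 to 0.75 m from the base axis. Payload 8.5 kg.
Tool frame: the origin (TCP) lies between the finger pads, 19 mm behind the fingertips; this is the grasp point; z points along the fingers, y is the line along which they close (so a half turn about z gives the same grasp; the last joint's range is limited). The gripper opens to 88 mm and grips with 3 to 60 N. Pads are 18 mm wide; open, the fingers measure 123 mm over their backs; the gripper's body (75 mm by 187 mm) begins 45 mm behind the grasp point.
Start: joints at [-1.48, 0.381, 1.297, -0, 1.464, -0.215], TCP at [0.166, -0.524, 0.257] pointing down, gripper open.
Joint ranges: [-3.11, 3.11], [-0.89, 2.33], [0.22, 2.48], [-1.42, 4.56], [0.17, 2.85], [-2.88, 2.88]. Speed limits (rad/s): [2.39, 2.39, 3.14, 3.14, 3.14, 3.14].

INTERFACE

Orientations are given as [roll, pitch, yaw] about the fixed x, y, z axes, in that order (R = Rz(yaw) Ry(pitch) Rx(roll)).
In Python, from bench import arm, read_camera gives the robot as it stands. The module is installed in compiled form; this text tells all that it offers.
- The arm moves only by the tool send_rows, never from a script. Its argument "increments" is a list of rows, each an object with "claw": the finger opening in m, from 0 to 0.0881; "translation": the shift along the tool's x, y, z in m, a list of three; "delta_rot": the turn, a rotation vector about the tool's x, y, z in rad, a list of three. In form: [{"claw": claw, "translation": [x, y, z], "delta_rot": [ax, ay, az]}, ...]. A call has exactly 5 rows; each row shifts and turns the commanded pose from where the row before left it, along the tool's axes as they then stand; what a row does not reach is not made up. A row lasts 1/12 s, in which the tool goes at most 41.7 mm and 7.16 degrees, less where a joint would pass 70% of its speed; a pose out of reach is approached as far as the arm can. A call with a gripper value outside its range is refused whole. The fingers move at their own pace and stop on an object; the grip force is fixed at half the most. Time passes only in rows, so rows that do not move let the fingers close, or fill a call up. It gives the time, the measured TCP pose, the force, the opening and the grip force at its end, in the units of the state.
- arm.get_obs(): the state, without advancing time (a new reading comes with each control period).
- read_camera(name): name is "scene" or "side" or "wrist"; returns a dict with "frame" (420x560x3 uint8, red, green, blue), "intrinsics" (3x3 intrinsics, pixels), "world_from_camera" (4x4, takes a point from camera to world coordinates); the wrist camera has in their place "hand_eye" (4x4, takes a point from camera to tool coordinates, whose origin is the TCP and whose axes are the flange's). Camera axes: x right, y down, z forward; pixel columns grow to the right and rows downward; lengths in m; the calibration is good to about 2 mm. A picture is of the moment at which its call begins: read the wrist's pose just before it. There is no depth.
- arm.hand_in(): hands the job in; it is judged then, once.
The state is a dict: "time": time; "q": joint angles; "dq": joint speeds; "effort": joint torques, N m; "position": TCP position; "ee_rot": TCP orientation; "ft_force": force on the tool from outside, world axes, zero at the start; "wrist_torque": the same for the moment, N m; "gripper_width": finger opening in m; "grasp_force": force on a finger pad.
Only numpy, scipy, OpenCV 4.12 (cv2) and the standard library are available. Lean on these libraries where they do the work, as an engineer would, in place of code of your own. Each camera call takes 0.05 s, during which the arm holds its last target. There are 200 camera calls.

## Working session

There is one attempt and no reset: what is moved stays moved. The work goes in short steps, Python scripts to look and compute and a tool call to move; the robot and the scene stay as the last step left them, time stands still between calls to the robot, and variables do not carry over. Pictures are saved under pics/ and viewed, at most 10 in all, crops included, and the job is handed in when it is done.

Besides the shell and the picture viewer there is one more tool, called as name([rows], argument=value, ...), one row to a line, values as JSON. send_rows: Moves the arm, as the interface text tells. Its arguments: {"type":"object","properties":{"increments":{"type":"array","items":{"type":"object","properties":{"claw":{"type":"number"},"translation":{"type":"array","items":{"type":"number"}},"delta_rot":{"type":"array","items":{"type":"number"}}}}}},"required":["increments"]}

```bash
mkdir -p pics
cat > h.py <<'E'
import numpy as np, cv2
from bench import arm, read_camera
def cap(n):
    o=arm.get_obs(); r=read_camera(n); np.savez(''+n+'.npz',**r,pos=o['position'],rot=o['ee_rot']); return r
def load(n): return dict(np.load(''+n+'.npz'))
def Rm(rpy):
    from scipy.spatial.transform import Rotation as R
    return R.from_euler('xyz',rpy).as_matrix()
def wfc(r):
    if 'world_from_camera' in r: return r['world_from_camera']
    T=np.eye(4);T[:3,:3]=Rm(r['rot']);T[:3,3]=r['pos'];return T@r['hand_eye']
def ray(r,u,v,z):
    T=wfc(r);d=T[:3,:3]@np.linalg.solve(r['intrinsics'],[u,v,1.]);p=T[:3,3];return p+d*(z-p[2])/d[2]
def proj(r,P):
    T=np.linalg.inv(wfc(r));c=T[:3,:3]@np.array(P)+T[:3,3];q=r['intrinsics']@c;return q[:2]/q[2]
E
python3 - <<'E'
from h import *
print(arm.get_obs())
a=cap('scene')['frame'];b=cap('side')['frame'];c=cap('wrist')['frame']
def s(x):return cv2.resize(x,(400,300))
cv2.imwrite('pics/a.png',a[...,::-1]);cv2.imwrite('pics/b.png',np.hstack([s(b),s(c)])[...,::-1])
for n in('scene','side','wrist'):
    r=load(n);print(n,wfc(r).round(3).tolist(),r['intrinsics'].round(1).tolist())
E
```

```text
{'time': 0.0, 'q': array([-1.48031875e+00,  3.81179162e-01,  1.29822939e+00,  1.12003223e-05,
        1.46357853e+00, -2.15276896e-01]), 'dq': array([-0.00069582,  0.00036489,  0.00066515,  0.00013073, -0.0018155 ,
       -0.00141325]), 'effort': array([ 2.25103257e-03, -4.37929952e+01, -2.24558151e+01,  7.15012942e-02,
        3.52394104e-02, -1.01586361e-04]), 'position': array([ 0.16554708, -0.52424102,  0.25685737]), 'ee_rot': array([-3.14023279e+00, -3.08752073e-04,  3.05753055e-01]), 'ft_force': array([-1.69124037,  0.31339328, -0.51411846]), 'wrist_torque': array([0.02918474, 0.02522171, 0.02585889]), 'grasp_force': 0.0, 'gripper_width': 0.08787492870689315}
scene [[-0.238, 0.773, -0.588, 1.2], [0.971, 0.201, -0.129, 0.251], [0.018, -0.601, -0.799, 1.057], [0.0, 0.0, 0.0, 1.0]] [[484.6, 0.0, 277.1], [0.0, 484.6, 205.3], [0.0, 0.0, 1.0]]
side [[-0.976, -0.125, 0.176, 0.328], [-0.216, 0.554, -0.804, 0.843], [0.003, -0.823, -0.568, 0.591], [0.0, 0.0, 0.0, 1.0]] [[432.8, 0.0, 271.3], [0.0, 432.8, 211.6], [0.0, 0.0, 1.0]]
wrist [[0.302, -0.903, -0.305, 0.246], [-0.953, -0.287, -0.094, -0.497], [-0.002, 0.319, -0.948, 0.384], [0.0, 0.0, 0.0, 1.0]] [[325.1, 0.0, 280.0], [0.0, 325.1, 209.3], [0.0, 0.0, 1.0]]
```

View pics/a.png

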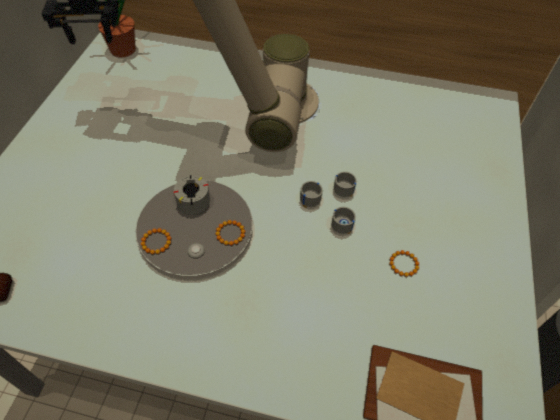

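View pics/b.png

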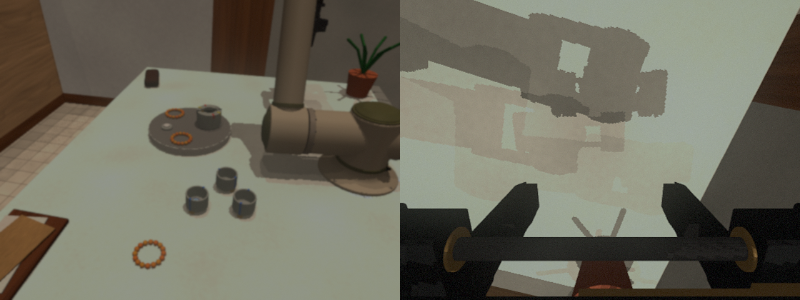

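The scene view shows three lid-like dishes at about (311,194), (345,184) and (343,220). The cup is at (191,190) on the turntable at (194,228), with amber loops at (156,241), (230,233) and (404,263) and the button at (196,250). I'll work out each dish's distance from the base and enlarge a crop to confirm.

Run:
```python
from h import *
r=load('scene')
for u,v,z in[(311,190,.053),(345,180,.053),(343.5,215,.053),(191,187,.09),(194,228,.03),(156,241,.036),(230,233,.036),(404,263,.006),(196,249,.044)]:
    p=ray(r,u,v,z);print((u,v),p.round(3),np.hypot(*p[:2]).round(3))
f=r['frame'];s=load('side')['frame']
A=cv2.resize(f[165:240,285:370],(453,400),interpolation=3);B=cv2.resize(f[165:225,160:220],(340,400)[:2],interpolation=3)[:,:340]
cv2.imwrite('pics/c.png',np.hstack([A,B])[...,::-1])
```

```text
(311, 190) [0.389 0.164 0.053] 0.422
(345, 180) [0.331 0.247 0.053] 0.413
(343.5, 215) [0.448 0.261 0.053] 0.519
(191, 187) [ 0.487 -0.132  0.09 ] 0.504
(194, 228) [ 0.568 -0.103  0.03 ] 0.577
(156, 241) [ 0.632 -0.179  0.036] 0.657
(230, 233) [ 0.563 -0.008  0.036] 0.563
(404, 263) [0.522 0.433 0.006] 0.678
(196, 249) [ 0.634 -0.072  0.044] 0.638
```

View pics/c.png

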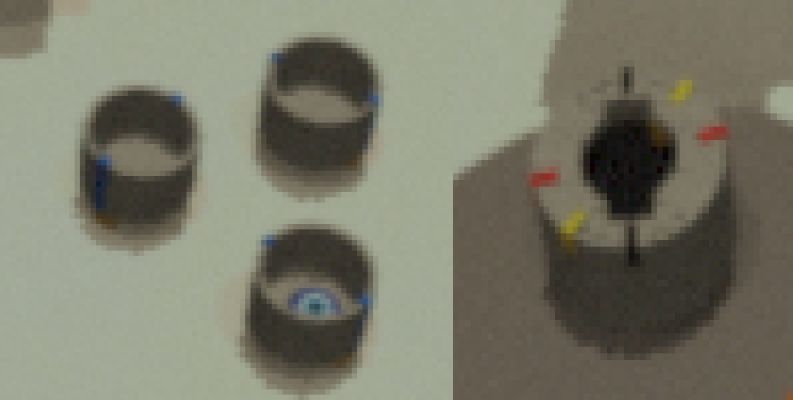

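The lid is the dish at (343,220). It is the farthest from the base (0.519 m, against 0.422 and 0.413) and the only one with the bead in it. In the crop, the cup's slots run roughly up and down the image, with yellow and red marks beside them. I'll go over the cup first for a close look on the way.

send_rows([
  {"claw": 0.088,"translation": [0.028,-0.0185,0],"delta_rot": [0,0,0]},
  {"claw": 0.088,"translation": [0.028,-0.0185,0],"delta_rot": [0,0,0]},
  {"claw": 0.088,"translation": [0.028,-0.0185,0],"delta_rot": [0,0,0]},
  {"claw": 0.088,"translation": [0.028,-0.0185,0],"delta_rot": [0,0,0]},
  {"claw": 0.088,"translation": [0.028,-0.0185,0],"delta_rot": [0,0,0]},
])

```text
time: 0.57
position: [0.2719, -0.3927, 0.2573]
ee_rot: [-3.141, -0.0, 0.305]
ft_force: [1.3, 0.1, -0.3]
gripper_width: 0.0879
grasp_force: 0.0
```

send_rows([
  {"claw": 0.088,"translation": [0.028,-0.0185,0],"delta_rot": [0,0,0]},
  {"claw": 0.088,"translation": [0.028,-0.0185,0],"delta_rot": [0,0,0]},
  {"claw": 0.088,"translation": [0.028,-0.0185,0],"delta_rot": [0,0,0]},
  {"claw": 0.088,"translation": [0.028,-0.0185,0],"delta_rot": [0,0,0]},
  {"claw": 0.088,"translation": [0.028,-0.0185,0],"delta_rot": [0,0,0]},
])

```text
time: 0.98
position: [0.3776, -0.2623, 0.2574]
ee_rot: [-3.141, 0.0, 0.306]
ft_force: [0.1, 0.3, -0.4]
gripper_width: 0.0884
grasp_force: 0.0
```

send_rows([
  {"claw": 0.088,"translation": [0.028,-0.0185,0],"delta_rot": [0,0,0]},
  {"claw": 0.088,"translation": [0.028,-0.0185,0],"delta_rot": [0,0,0]},
  {"claw": 0.088,"translation": [0.028,-0.0185,0],"delta_rot": [0,0,0]},
  {"claw": 0.088,"translation": [0.028,-0.0185,0],"delta_rot": [0,0,0]},
  {"claw": 0.088,"translation": [0,0,0],"delta_rot": [0,0,0]},
])

```text
time: 1.4
position: [0.4635, -0.1556, 0.2573]
ee_rot: [-3.141, -0.001, 0.31]
ft_force: [-0.6, 0.8, 0.2]
gripper_width: 0.0879
grasp_force: 0.0
```

Run:
```python
from h import *
r=cap('wrist');r=load('wrist');print(r['pos'],r['rot'])
f=r['frame'];print(proj(r,[.487,-.132,.09]))
cv2.imwrite('pics/d.png',f[...,::-1])
```

```text
[ 0.46354    -0.15563171  0.25725649] [-3.14053390e+00 -8.69513802e-04  3.10485307e-01]
[265.56912328 163.19386626]
```

View pics/d.png

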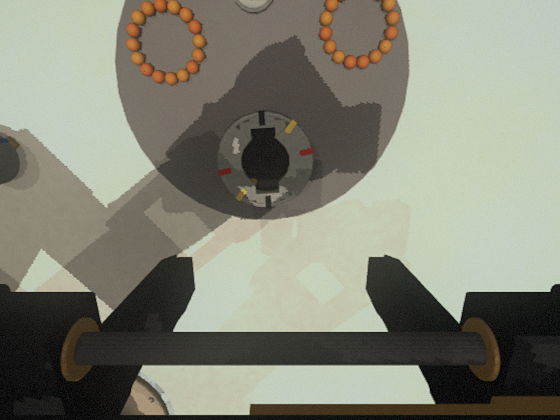

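The wrist view shows the cup at about (265,160), with black marks at (262,117) and (268,202), yellow at (291,127) and (242,194), and red at (306,152) and (225,172). Loops and the button lie beyond it toward the top of the image.

Run:
```python
from h import *
r=load('wrist');f=cv2.cvtColor(r['frame'],cv2.COLOR_RGB2HSV)
g=np.zeros(f.shape[:2],bool);g[105:215,212:320]=1
H,S,V=cv2.split(f)
def bl(m,n):
    k,l,st,c=cv2.connectedComponentsWithStats((m&g).astype(np.uint8));i=np.argsort(-st[1:,4])[:n]+1
    return c[i],st[i,4]
out={}
for n,m in dict(red=(S>150)&((H<6)|(H>174))&(V>70),yel=(S>110)&(H>13)&(H<32)&(V>70)).items():
    c,a=bl(m,3);P=np.array([ray(r,*q,.09)[:2] for q in c]);print(n,c.round(1).tolist(),a,P.round(4).tolist())
    d=P[0]-P[1];print(' mid',P[:2].mean(0).round(4),'ang',np.degrees(np.arctan2(d[1],d[0])).round(1)%180,'len',np.hypot(*d))
for n,cc in dict(black=[(262,117),(268,202)]).items():
    P=np.array([ray(r,*q,.09)[:2] for q in cc]);d=P[0]-P[1];print(P,P.mean(0),np.degrees(np.arctan2(d[1],d[0])),np.hypot(*d))
# black hole
c,a=bl((V<35),3);print('dark',c,a,ray(r,*c[0],.09))
# scene
print(proj(load('scene'),[.487,-.132,.09]))
```

```text
red [[306.1, 151.5], [224.0, 171.2]] [64 59] [[0.5084, -0.1637], [0.4682, -0.0977]]
 mid [ 0.4883 -0.1307] ang 121.4 len 0.07731866321630401
yel [[290.3, 126.2], [240.9, 194.3], [254.3, 180.1]] [88 67 14] [[0.525, -0.1431], [0.4516, -0.1185], [0.4687, -0.1266]]
 mid [ 0.4883 -0.1308] ang 161.5 len 0.07742423673763157
[[ 0.52490444 -0.11713248]
 [ 0.45221653 -0.14506551]] [ 0.48856048 -0.131099  ] 21.021127505754496 0.07787032100475867
dark [[264.05627706 154.86765615]
 [261.26       116.76      ]
 [257.25       187.25      ]] [1617   50    4] [ 0.49384361 -0.12847102  0.09      ]
[191.05240773 187.14713348]
```

The cup's mouth is at (0.4883, -0.1308) and its slot axis is at 21.4°, with red, yellow and black marks all agreeing. Now I'll move over the lid.

send_rows([
  {"claw": 0.088,"translation": [0.0085,-0.031,0],"delta_rot": [0,0,0]},
  {"claw": 0.088,"translation": [0.0085,-0.031,0],"delta_rot": [0,0,0]},
  {"claw": 0.088,"translation": [0.0085,-0.031,0],"delta_rot": [0,0,0]},
  {"claw": 0.088,"translation": [0.0085,-0.031,0],"delta_rot": [0,0,0]},
  {"claw": 0.088,"translation": [0.0085,-0.031,0],"delta_rot": [0,0,0]},
])

```text
time: 1.87
position: [0.4547, 0.0016, 0.2574]
ee_rot: [3.142, 0.0, 0.304]
ft_force: [1.2, -0.3, -0.4]
gripper_width: 0.088
grasp_force: 0.0
```

send_rows([
  {"claw": 0.088,"translation": [0.0085,-0.031,0],"delta_rot": [0,0,0]},
  {"claw": 0.088,"translation": [0.0085,-0.031,0],"delta_rot": [0,0,0]},
  {"claw": 0.088,"translation": [0.0085,-0.031,0],"delta_rot": [0,0,0]},
  {"claw": 0.088,"translation": [0.0085,-0.031,0],"delta_rot": [0,0,0]},
  {"claw": 0.088,"translation": [0.0085,-0.031,0],"delta_rot": [0,0,0]},
])

```text
time: 2.28
position: [0.4488, 0.1623, 0.2574]
ee_rot: [3.141, 0.0, 0.305]
ft_force: [1.5, 0.1, 0.3]
gripper_width: 0.0881
grasp_force: 0.0
```

send_rows([
  {"claw": 0.088,"translation": [0.0085,-0.031,0],"delta_rot": [0,0,0]},
  {"claw": 0.088,"translation": [0.0085,-0.031,0],"delta_rot": [0,0,0]},
  {"claw": 0.088,"translation": [0.0085,-0.031,0],"delta_rot": [0,0,0]},
  {"claw": 0.088,"translation": [0,0,0],"delta_rot": [0,0,0]},
  {"claw": 0.088,"translation": [0,0,0],"delta_rot": [0,0,0]},
])

```text
time: 2.7
position: [0.4454, 0.2582, 0.2571]
ee_rot: [3.141, 0.001, 0.307]
ft_force: [0.8, -0.6, -0.5]
gripper_width: 0.0881
grasp_force: 0.0
```

Run:
```python
from h import *
cap('wrist');r=load('wrist');print(r['pos'],r['rot'],arm.get_obs()['q'].round(2))
f=r['frame'];c=proj(r,[.448,.261,.053]);print(c);u,v=c.astype(int)
hs=cv2.cvtColor(f,cv2.COLOR_RGB2HSV);H,S,V=cv2.split(hs)
m=((S>110)&(H>95)&(H<130)&(V>60)).astype(np.uint8)
k,l,st,cc=cv2.connectedComponentsWithStats(m)
for i in range(1,k):
    if st[i,4]>3: print(cc[i].round(1),st[i],ray(r,*cc[i],.053)[:2].round(4))
x0,y0=max(u-70,0),max(v-52,0)
cv2.imwrite('pics/e.png',cv2.resize(f[y0:y0+105,x0:x0+140],(800,600),interpolation=2)[...,::-1]);print(x0,y0)
```

```text
[0.44537627 0.25817124 0.25706159] [3.14122881e+00 8.19518163e-04 3.07353239e-01] [ 0.29  0.32  1.39 -0.    1.43  1.56]
[280.01956987 181.27166251]
[256.7 161.7] [256 160   3   4   6] [0.4604 0.2901]
[275.2 171.6] [265 162  21  21 142] [0.4563 0.2689]
[296.3 198.1] [295 197   4   3   9] [0.4358 0.2389]
[361.8 243.5] [360 241   5   5  13] [0.4079 0.1525]
[236.9 269.6] [235 268   5   4  15] [0.3338 0.2766]
[323.7 274.1] [322 273   4   3   9] [0.3586 0.1797]
[277.9 292.6] [276 291   5   4  11] [0.319  0.2225]
210 129
```

View pics/e.png

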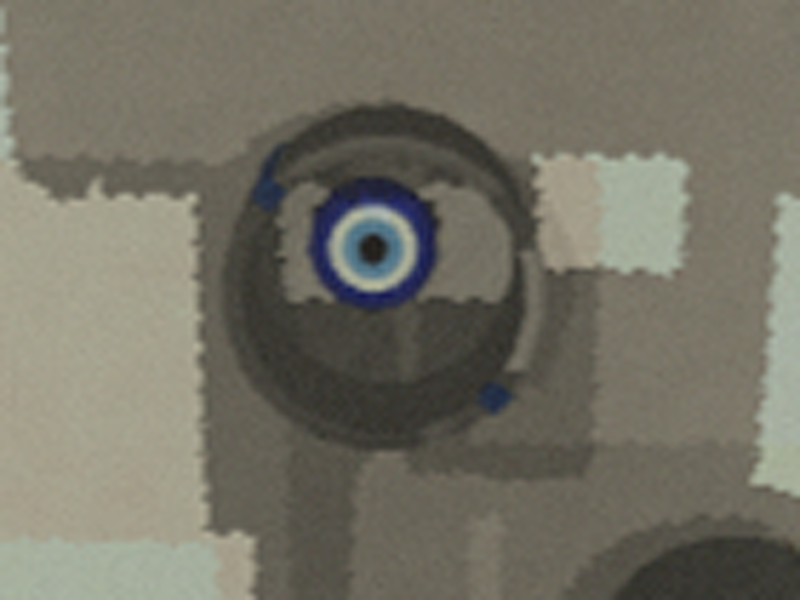

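The wrist crop shows the bead in the dish. The rim stripes are at full-image pixels (256.7,161.7) and (296.3,198.1), so the lid's centre is (0.4481, 0.2645) with its x axis at 64.3°. The present yaw grips clear of the stripes and the neighbouring dishes, so I'll descend.

send_rows([
  {"claw": 0.088,"translation": [0.0045,-0.0052,0.03],"delta_rot": [0,0,0]},
  {"claw": 0.088,"translation": [0,0,0.03],"delta_rot": [0,0,0]},
  {"claw": 0.088,"translation": [0,0,0.03],"delta_rot": [0,0,0]},
  {"claw": 0.088,"translation": [0,0,0.03],"delta_rot": [0,0,0]},
  {"claw": 0.088,"translation": [0,0,0.03],"delta_rot": [0,0,0]},
])

```text
time: 3.17
position: [0.4485, 0.2625, 0.1064]
ee_rot: [3.141, -0.0, 0.304]
ft_force: [-0.1, -0.5, -1.0]
gripper_width: 0.0879
grasp_force: 0.0
```

send_rows([
  {"claw": 0.088,"translation": [0,0,0.02],"delta_rot": [0,0,0]},
  {"claw": 0.088,"translation": [0,0,0.02],"delta_rot": [0,0,0]},
  {"claw": 0.088,"translation": [0,0,0.015],"delta_rot": [0,0,0]},
  {"claw": 0.088,"translation": [0,0,0.012],"delta_rot": [0,0,0]},
  {"claw": 0.088,"translation": [0,0,0],"delta_rot": [0,0,0]},
])

```text
time: 3.58
position: [0.4478, 0.2623, 0.0387]
ee_rot: [3.141, 0.004, 0.303]
ft_force: [0.1, -0.7, -0.3]
gripper_width: 0.0875
grasp_force: 0.0
```

send_rows([
  {"claw": 0.08,"translation": [0,0,0],"delta_rot": [0,0,0]},
  {"claw": 0.072,"translation": [0,0,0],"delta_rot": [0,0,0]},
  {"claw": 0.066,"translation": [0,0,0],"delta_rot": [0,0,0]},
  {"claw": 0.061,"translation": [0,0,0],"delta_rot": [0,0,0]},
  {"claw": 0.05,"translation": [0,0,0],"delta_rot": [0,0,0]},
])

```text
time: 4.0
position: [0.4486, 0.2643, 0.0412]
ee_rot: [3.141, -0.001, 0.306]
ft_force: [-0.1, -2.5, 4.8]
gripper_width: 0.0588
grasp_force: 30.0
```

send_rows([
  {"claw": 0.04,"translation": [0,0,0],"delta_rot": [0,0,0]},
  {"claw": 0.04,"translation": [0,0,0],"delta_rot": [0,0,0]},
  {"claw": 0.04,"translation": [0,0,0],"delta_rot": [0,0,0]},
  {"claw": 0.04,"translation": [0,0,0],"delta_rot": [0,0,0]},
  {"claw": 0.04,"translation": [0,0,0],"delta_rot": [0,0,0]},
])

```text
time: 4.42
position: [0.4486, 0.2643, 0.0412]
ee_rot: [3.141, -0.001, 0.306]
ft_force: [-0.3, -2.8, 6.3]
gripper_width: 0.059
grasp_force: 30.0
```

send_rows([
  {"claw": 0.04,"translation": [0,0,-0.005],"delta_rot": [0,0,0]},
  {"claw": 0.04,"translation": [0,0,-0.01],"delta_rot": [0,0,0]},
  {"claw": 0.04,"translation": [0,0,-0.015],"delta_rot": [0,0,0]},
  {"claw": 0.04,"translation": [0,0,-0.02],"delta_rot": [0,0,0]},
  {"claw": 0.04,"translation": [0,0,-0.02],"delta_rot": [0,0,0]},
])

```text
time: 4.83
position: [0.4478, 0.2644, 0.1116]
ee_rot: [-3.141, 0.001, 0.306]
ft_force: [1.1, 0.3, -1.6]
gripper_width: 0.0592
grasp_force: 30.0
```

send_rows([
  {"claw": 0.04,"translation": [0,0,-0.02],"delta_rot": [0,0,0]},
  {"claw": 0.04,"translation": [0,0,-0.02],"delta_rot": [0,0,0]},
  {"claw": 0.04,"translation": [0,0,-0.015],"delta_rot": [0,0,0]},
  {"claw": 0.04,"translation": [0,0,-0.01],"delta_rot": [0,0,0]},
  {"claw": 0.04,"translation": [0,0,-0.005],"delta_rot": [0,0,0]},
])

```text
time: 5.25
position: [0.4483, 0.2646, 0.1825]
ee_rot: [-3.141, -0.002, 0.306]
ft_force: [-0.9, 0.2, -2.0]
gripper_width: 0.0593
grasp_force: 30.0
```

Run:
```python
from h import *
cap('wrist');r=load('wrist');print(r['pos'],r['rot'],arm.get_obs()['ft_force'])
f=r['frame'];p=r['pos'];z=p[2]+.0118;c=proj(r,[p[0],p[1],z]);print(c);u,v=c.astype(int)
hs=cv2.cvtColor(f,cv2.COLOR_RGB2HSV);H,S,V=cv2.split(hs)
m=((S>110)&(H>95)&(H<130)&(V>40)).astype(np.uint8)
k,l,st,cc=cv2.connectedComponentsWithStats(m)
for i in range(1,k):
    if st[i,4]>3 and np.hypot(*(cc[i]-c))<110: print(cc[i].round(1),st[i],(ray(r,*cc[i],z)[:2]-p[:2]).round(4))
x0,y0=max(u-120,0),max(v-90,0);print(x0,y0)
cv2.imwrite('pics/f.png',cv2.resize(f[y0:y0+180,x0:x0+240],(800,600),interpolation=2)[...,::-1])
```

```text
[0.44825763 0.2646294  0.18246457] [-3.14140818e+00 -2.44690454e-03  3.06058695e-01] [ 1.36481971 -0.27301382 -1.62147952]
[284.19300307 311.52299195]
[277.3 275.7] [250 258  51  37 531] [0.0154 0.0079]
[227.8 274.4] [221 269  15  13 112] [0.0099 0.0271]
[283. 269.] [282 268   3   3   4] [0.019  0.0066]
[264.2 274.5] [264 273   2   4   4] [0.0143 0.013 ]
[285.3 274.4] [284 272   3   5   7] [0.0169 0.005 ]
[267.2 280.3] [266 279   3   4   6] [0.0121 0.0111]
[388. 283.] [386 281   5   5  13] [ 0.0258 -0.036 ]
[276.5 282.8] [275 282   4   2   4] [0.0122 0.0072]
164 221
```

View pics/f.png

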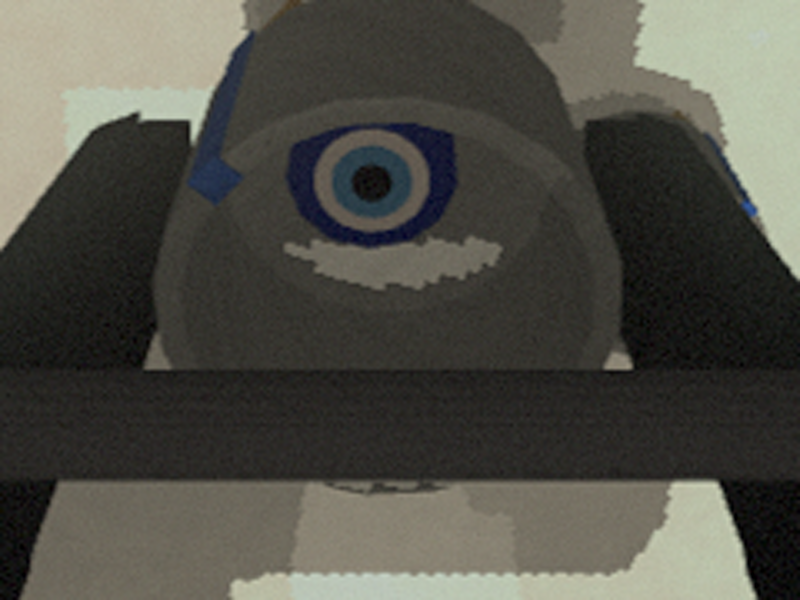

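The bead sits in the dish and the lid is level in the grip, with one rim stripe at about (228,275). That reads about 70° against 64° before the grasp, so I'll take 66.5° and turn 45° clockwise. Carrying now.

send_rows([
  {"claw": 0.04,"translation": [-0.0013,0.006,0],"delta_rot": [0,0,0]},
  {"claw": 0.04,"translation": [-0.0025,0.012,0],"delta_rot": [0,0,0]},
  {"claw": 0.04,"translation": [-0.0038,0.018,0],"delta_rot": [0,0,0]},
  {"claw": 0.04,"translation": [-0.005,0.0243,0],"delta_rot": [0,0,0]},
  {"claw": 0.04,"translation": [-0.005,0.0243,0],"delta_rot": [0,0,0]},
])

```text
time: 5.72
position: [0.4564, 0.1768, 0.1796]
ee_rot: [-3.141, 0.002, 0.306]
ft_force: [-0.1, -0.2, -1.3]
gripper_width: 0.0592
grasp_force: 30.0
```

send_rows([
  {"claw": 0.04,"translation": [-0.005,0.0243,0],"delta_rot": [0,0,0]},
  {"claw": 0.04,"translation": [-0.005,0.0243,0],"delta_rot": [0,0,0]},
  {"claw": 0.04,"translation": [-0.005,0.0243,0],"delta_rot": [0,0,0]},
  {"claw": 0.04,"translation": [-0.005,0.0243,0],"delta_rot": [0,0,0]},
  {"claw": 0.04,"translation": [-0.005,0.0243,0],"delta_rot": [0,0,0]},
])

```text
time: 6.13
position: [0.4689, 0.053, 0.1797]
ee_rot: [-3.141, 0.002, 0.305]
ft_force: [0.3, -0.2, -2.0]
gripper_width: 0.0594
grasp_force: 30.0
```

send_rows([
  {"claw": 0.04,"translation": [-0.005,0.0243,0],"delta_rot": [0,0,0]},
  {"claw": 0.04,"translation": [-0.005,0.0243,0],"delta_rot": [0,0,0]},
  {"claw": 0.04,"translation": [-0.005,0.0243,0],"delta_rot": [0,0,0]},
  {"claw": 0.04,"translation": [-0.005,0.0243,0],"delta_rot": [0,0,0]},
  {"claw": 0.04,"translation": [-0.005,0.0243,0],"delta_rot": [0,0,0]},
])

```text
time: 6.55
position: [0.4815, -0.0703, 0.1797]
ee_rot: [-3.14, 0.002, 0.305]
ft_force: [1.3, -0.4, -1.3]
gripper_width: 0.0593
grasp_force: 30.0
```

send_rows([
  {"claw": 0.04,"translation": [-0.005,0.0243,0],"delta_rot": [0,0,0]},
  {"claw": 0.04,"translation": [-0.0038,0.018,0],"delta_rot": [0,0,0]},
  {"claw": 0.04,"translation": [-0.0025,0.012,0],"delta_rot": [0,0,0]},
  {"claw": 0.04,"translation": [-0.0013,0.006,0],"delta_rot": [0,0,0]},
  {"claw": 0.04,"translation": [0,0,0],"delta_rot": [0,0,0]},
])

```text
time: 6.97
position: [0.4881, -0.1306, 0.18]
ee_rot: [-3.141, 0.001, 0.304]
ft_force: [-0.1, 0.4, -2.1]
gripper_width: 0.0592
grasp_force: 30.0
```

send_rows([
  {"claw": 0.04,"translation": [0,0,0],"delta_rot": [0,0,0.04]},
  {"claw": 0.04,"translation": [0,0,0],"delta_rot": [0,0,0.08]},
  {"claw": 0.04,"translation": [0,0,0],"delta_rot": [0,0,0.1]},
  {"claw": 0.04,"translation": [0,0,0],"delta_rot": [0,0,0.1]},
  {"claw": 0.04,"translation": [0,0,0],"delta_rot": [0,0,0.1]},
])

```text
time: 7.38
position: [0.4882, -0.1285, 0.1803]
ee_rot: [-3.141, 0.001, -0.118]
ft_force: [-0.1, -0.2, -1.4]
gripper_width: 0.0587
grasp_force: 30.0
```

send_rows([
  {"claw": 0.04,"translation": [0,0,0],"delta_rot": [0,0,0.1]},
  {"claw": 0.04,"translation": [0,0,0],"delta_rot": [0,0,0.1]},
  {"claw": 0.04,"translation": [0,0,0],"delta_rot": [0,0,0.1]},
  {"claw": 0.04,"translation": [0,0,0],"delta_rot": [0,0,0.065]},
  {"claw": 0.04,"translation": [0,0,0],"delta_rot": [0,0,0]},
])

```text
time: 7.8
position: [0.4882, -0.1285, 0.1803]
ee_rot: [-3.141, 0.001, -0.48]
ft_force: [-1.0, 0.5, -2.1]
gripper_width: 0.0587
grasp_force: 30.0
```

Run:
```python
from h import *
a=cap('scene');o=arm.get_obs();p=o['position'];print(p,o['ee_rot'],o['ft_force'],o['wrist_torque'])
r=load('scene');d=np.array([.4883,-.1308])-p[:2];y=o['ee_rot'][2]
print('tool dx,dy',d@[np.cos(y),np.sin(y)],d@[np.sin(y),-np.cos(y)])
f=r['frame'];u,v=proj(r,p).astype(int);print(u,v)
cap('wrist');w=load('wrist');x0,y0=200,215
A=cv2.resize(f[v-40:v+50,u-45:u+45],(400,400),interpolation=2);B=cv2.resize(w['frame'][180:330,200:350],(400,400),interpolation=2)
cv2.imwrite('pics/g.png',np.hstack([A,B])[...,::-1])
hs=cv2.cvtColor(w['frame'],cv2.COLOR_RGB2HSV);H,S,V=cv2.split(hs)
m=((S>110)&(H>95)&(H<130)&(V>40)).astype(np.uint8);k,l,st,cc=cv2.connectedComponentsWithStats(m)
for i in range(1,k):
    if st[i,4]>20:print(cc[i].round(1),st[i])
```

```text
[ 0.4882614  -0.12868612  0.18036088] [-3.14143262e+00  5.78376198e-04 -4.76662239e-01] [-0.00817386 -0.22671525 -3.30769718] [-0.00563554 -0.0342543   0.0871224 ]
tool dx,dy 0.0010041762923953168 0.0018605410549067084
187 164
[229.6 261.2] [221 231  19  51 318]
[276.1 275.6] [250 258  50  37 576]
```

View pics/g.png

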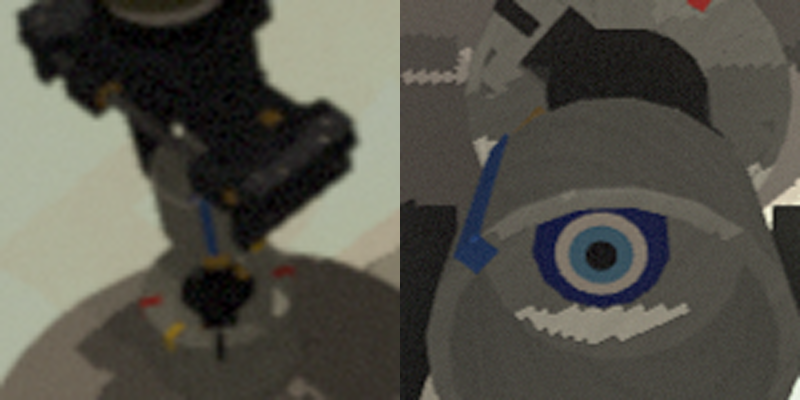

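The scene crop shows the lid's stripe and lug lined up with the black slot mark over the cup. The wrist crop shows the bead in place and the stripe unmoved in the grip, at (228.5,275.6). I'll correct 1 mm and 2 mm in the tool axes and lower.

send_rows([
  {"claw": 0.04,"translation": [0.001,0.002,0.005],"delta_rot": [0,0,0]},
  {"claw": 0.04,"translation": [0,0,0.01],"delta_rot": [0,0,0]},
  {"claw": 0.04,"translation": [0,0,0.015],"delta_rot": [0,0,0]},
  {"claw": 0.04,"translation": [0,0,0.01],"delta_rot": [0,0,0]},
  {"claw": 0.04,"translation": [0,0,0.003],"delta_rot": [0,0,0]},
])

```text
time: 8.32
position: [0.4877, -0.1315, 0.1357]
ee_rot: [-3.142, 0.003, -0.478]
ft_force: [0.1, 0.3, -2.6]
gripper_width: 0.0592
grasp_force: 30.0
```

send_rows([
  {"claw": 0.04,"translation": [0,0,0],"delta_rot": [0,0,0]},
  {"claw": 0.04,"translation": [0,0,0],"delta_rot": [0,0,0]},
  {"claw": 0.04,"translation": [0,0,0.002],"delta_rot": [0,0,0]},
  {"claw": 0.04,"translation": [0,0,0.002],"delta_rot": [0,0,0]},
  {"claw": 0.04,"translation": [0,0,0.002],"delta_rot": [0,0,0]},
])

```text
time: 8.73
position: [0.4886, -0.1319, 0.1316]
ee_rot: [3.142, -0.001, -0.479]
ft_force: [0.3, 0.8, -1.9]
gripper_width: 0.0591
grasp_force: 30.0
```

send_rows([
  {"claw": 0.04,"translation": [-0.0007,-0.0007,0],"delta_rot": [0,0,0]},
  {"claw": 0.04,"translation": [0,0,0.002],"delta_rot": [0,0,0]},
  {"claw": 0.04,"translation": [0,0,0.002],"delta_rot": [0,0,0]},
  {"claw": 0.04,"translation": [0,0,0.002],"delta_rot": [0,0,0]},
  {"claw": 0.04,"translation": [0,0,0],"delta_rot": [0,0,0]},
])

```text
time: 9.15
position: [0.4886, -0.1316, 0.1254]
ee_rot: [3.141, -0.002, -0.479]
ft_force: [2.2, -4.8, -1.7]
gripper_width: 0.0589
grasp_force: 30.0
```

send_rows([
  {"claw": 0.04,"translation": [0.0006,0.0006,0],"delta_rot": [0,0,0]},
  {"claw": 0.04,"translation": [0,0,0.002],"delta_rot": [0,0,0]},
  {"claw": 0.04,"translation": [0,0,0.002],"delta_rot": [0,0,0]},
  {"claw": 0.04,"translation": [0,0,0.002],"delta_rot": [0,0,0]},
  {"claw": 0.04,"translation": [0,0,0],"delta_rot": [0,0,0]},
])

```text
time: 9.57
position: [0.4885, -0.1319, 0.1192]
ee_rot: [3.141, -0.0, -0.479]
ft_force: [2.0, -3.9, -2.3]
gripper_width: 0.0589
grasp_force: 30.0
```

send_rows([
  {"claw": 0.04,"translation": [0,0,0.001],"delta_rot": [0,0,0]},
  {"claw": 0.04,"translation": [0,0,0.001],"delta_rot": [0,0,0]},
  {"claw": 0.04,"translation": [0,0,0],"delta_rot": [0,0,0]},
  {"claw": 0.04,"translation": [0,0,0],"delta_rot": [0,0,0]},
  {"claw": 0.04,"translation": [0,0,0],"delta_rot": [0,0,0]},
])

```text
time: 9.98
position: [0.4887, -0.132, 0.1182]
ee_rot: [3.141, -0.002, -0.479]
ft_force: [1.1, -2.3, 6.0]
gripper_width: 0.0592
grasp_force: 30.0
```

It is seated: Fz jumped about 8 N at the home height. Now the clockwise twist, in small steps.

send_rows([
  {"claw": 0.04,"translation": [0,0,0],"delta_rot": [0,0,0.04]},
  {"claw": 0.04,"translation": [0,0,0],"delta_rot": [0,0,0.05]},
  {"claw": 0.04,"translation": [0,0,0],"delta_rot": [0,0,0.05]},
  {"claw": 0.04,"translation": [0,0,0],"delta_rot": [0,0,0.05]},
  {"claw": 0.04,"translation": [0,0,0],"delta_rot": [0,0,0.05]},
])

```text
time: 10.4
position: [0.4885, -0.1322, 0.1182]
ee_rot: [3.141, -0.002, -0.721]
ft_force: [-0.9, -5.8, 6.6]
gripper_width: 0.0591
grasp_force: 30.0
```

send_rows([
  {"claw": 0.04,"translation": [0,0,0],"delta_rot": [0,0,0.05]},
  {"claw": 0.04,"translation": [0,0,0],"delta_rot": [0,0,0.05]},
  {"claw": 0.04,"translation": [0,0,0],"delta_rot": [0,0,0.05]},
  {"claw": 0.04,"translation": [0,0,0],"delta_rot": [0,0,0.05]},
  {"claw": 0.04,"translation": [0,0,0],"delta_rot": [0,0,0.05]},
])

```text
time: 10.82
position: [0.4883, -0.1326, 0.1182]
ee_rot: [3.141, -0.002, -0.971]
ft_force: [-2.6, -7.4, 6.8]
gripper_width: 0.0589
grasp_force: 30.0
```

Run:
```python
from h import *
cap('wrist');cap('scene');w=load('wrist');o=arm.get_obs();print(o['position'],o['ee_rot'],o['ft_force'],o['wrist_torque'])
r=load('scene');f=r['frame'];u,v=proj(r,[.4883,-.1308,.1]).astype(int);print(u,v)
A=cv2.resize(f[v-40:v+40,u-40:u+40],(400,400),interpolation=2);B=cv2.resize(w['frame'][180:330,200:350],(400,400),interpolation=2)
cv2.imwrite('pics/i.png',np.hstack([A,B])[...,::-1])
```

```text
[ 0.48840355 -0.13252458  0.11816912] [ 3.14084679e+00 -1.87008350e-03 -9.70580071e-01] [-1.68746373 -6.51112798  6.92107202] [-1.05861715  0.18154343  0.06447151]
190 185
```

View pics/i.png

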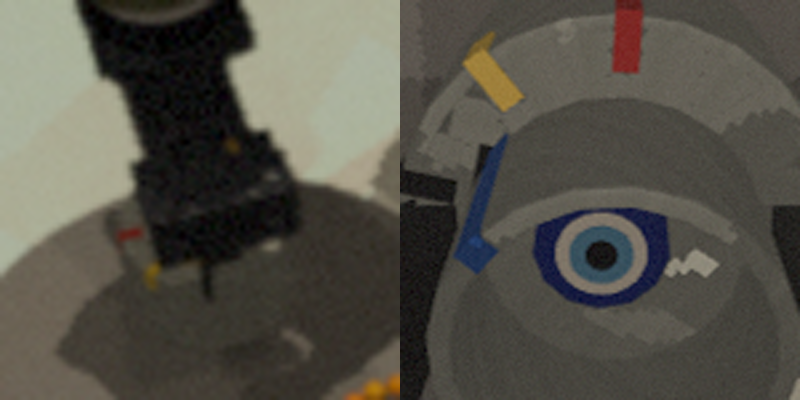

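The lid is seated with the bead in place. The stripe's foot is at crop (505,135), the yellow mark is at (493,80), and the lid hasn't slipped in the grip. I'll work out the remaining angle from these.

Run:
```python
from h import *
w=load('wrist');p=w['pos'][:2];Z=lambda x,y:(200+(x-400)*.375,180+y*.375)
c0=np.array([.4883,-.1308])
R=ray(w,*Z(627,40),.09)[:2];Y=ray(w,*Z(493,80),.09)[:2]
for n,c in(('nom',c0),('tcp',p)):
  for k,q in(('yel',Z(493,80)),('red',Z(627,40)),('foot',Z(504,136)),):
    d=ray(w,*q,.09)[:2]-c;print(n,k,np.degrees(np.arctan2(d[1],d[0])).round(1),np.hypot(*d).round(4))
  d=ray(w,*Z(475,254),.13)[:2]-c;print(n,'rimstripe',np.degrees(np.arctan2(d[1],d[0])).round(1),np.hypot(*d).round(4))
```

```text
nom yel -18.2 0.0384
nom red -58.7 0.0384
nom foot -6.8 0.0288
nom rimstripe -2.7 0.0269
tcp yel -15.6 0.0378
tcp red -57.3 0.0369
tcp foot -3.3 0.0286
tcp rimstripe 1.1 0.0268
```

The stripe is at about -6.5° and the yellow mark at -18.5°, so another 12° (0.21 rad) clockwise is needed.

send_rows([
  {"claw": 0.04,"translation": [0,0,0],"delta_rot": [0,0,0.05]},
  {"claw": 0.04,"translation": [0,0,0],"delta_rot": [0,0,0.06]},
  {"claw": 0.04,"translation": [0,0,0],"delta_rot": [0,0,0.06]},
  {"claw": 0.04,"translation": [0,0,0],"delta_rot": [0,0,0.04]},
  {"claw": 0.04,"translation": [0,0,0],"delta_rot": [0,0,0]},
])

```text
time: 11.33
position: [0.4882, -0.1327, 0.1182]
ee_rot: [3.141, -0.002, -1.181]
ft_force: [-1.3, -8.5, 7.1]
gripper_width: 0.059
grasp_force: 30.0
```

send_rows([
  {"claw": 0.04,"translation": [0,0,0],"delta_rot": [0,0,0]},
  {"claw": 0.04,"translation": [0,0,0],"delta_rot": [0,0,0]},
  {"claw": 0.04,"translation": [0,0,0],"delta_rot": [0,0,0]},
  {"claw": 0.04,"translation": [0,0,0],"delta_rot": [0,0,0]},
  {"claw": 0.04,"translation": [0,0,0],"delta_rot": [0,0,0]},
])

```text
time: 11.75
position: [0.4882, -0.1327, 0.1182]
ee_rot: [3.141, -0.002, -1.179]
ft_force: [-1.5, -8.2, 6.7]
gripper_width: 0.059
grasp_force: 30.0
```

Run:
```python
from h import *
cap('wrist');w=load('wrist');o=arm.get_obs();print(o['position'],o['ee_rot'],o['ft_force'],o['wrist_torque'],o['grasp_force'])
cv2.imwrite('pics/j.png',cv2.resize(w['frame'][180:330,180:380],(800,600),interpolation=2)[...,::-1])
```

```text
[ 0.48822759 -0.13269129  0.11817059] [ 3.14067109e+00 -2.08140212e-03 -1.17882410e+00] [-2.56142947 -8.82238608  7.56150969] [-1.25884036  0.44272662  0.10284825] 29.999079770495882
```

View pics/j.png

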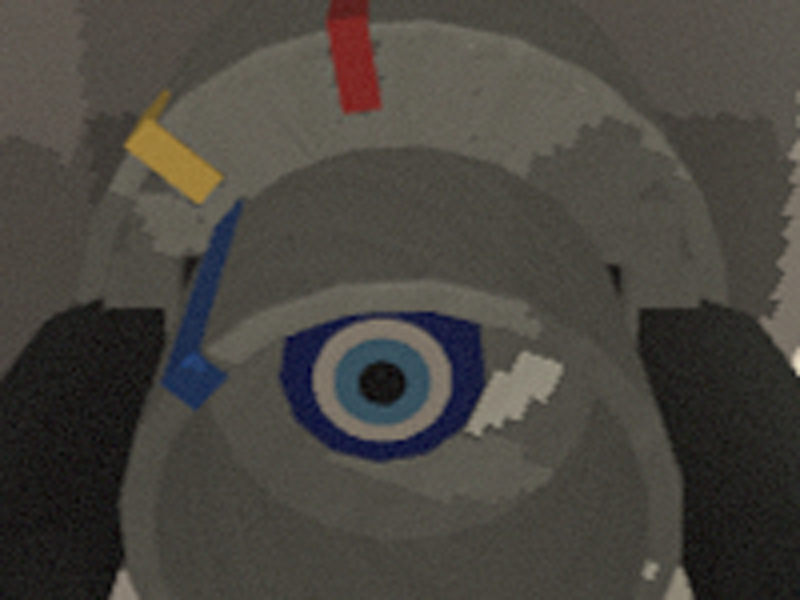

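The stripe's foot at crop (238,203) meets the inward extension of the yellow mark to within a few degrees. The bead is in the dish, the lid is seated and level, and the grip is 30 N.

```bash
python3 -c "
from bench import arm
print(arm.hand_in())"
```

```text
the job is handed in; nothing more can be done
None
```

The lid is home in the cup with the bead in it, twisted clockwise until its stripe lines up with the yellow mark to within a few degrees and still gripped at 30 N; I handed the job in at about 12 s, and no verdict came back.

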